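# Hook out the jar tote and shake the red-capped jar

## Robot

A 6-joint arm with a two-finger parallel gripper is mounted at the origin on a cart in front of the work surface, level with it; the furniture and walls round the work are solid. World frame = base frame: x ahead of the robot, y to its left, z up, the work surface at z = 0. Lengths are in m, angles in rad, forces in N, time in s.
With the tool pointing down it reaches from about 0.35 to 0.775 m from the base axis. Payload 5.5 kg.
Tool frame: the origin (TCP) lies at the very end of the fingers, on their centre line; the grasp point (between the pads) lies 19 mm behind it; z points along the fingers, y is the line along which they close (so a half turn about z gives the same grasp; the last joint's range is limited). The gripper opens to 85 mm and grips with 20 to 120 N. Pads are 22 mm wide; open, the fingers measure 114 mm over their backs; the gripper's body (76 mm by 85 mm) begins 54 mm behind the grasp point. The pads swing forward as they close: fully open they stand 13 mm farther back than shut.
Start: joints at [1.062, 0.313, 0.046, 1.304, 0, 1.431], TCP at [0.207, 0.536, 0.231] pointing down, gripper open.
Joint ranges: [-2.76, 2.76], [-0.86, 1.69], [-1.03, 1.26], [-2.2, 2.34], [-1.47, 1.5], [-3.14, 3.14]. Speed limits (rad/s): [2.57, 2.57, 3.14, 3.14, 3.14, 3.14].

## Interface

Orientations are given as a unit quaternion [x, y, z, w].
In Python, from rig import r, viewer, spotter gives the robot as it stands.
- The arm moves only by the tool send_rows, never from a script. Its argument "motion" is a list of rows, each a list of 7 numbers: the shift along the world's x, y, z in cm, then the turn, a rotation vector about the world's x, y, z in degrees, then the opening in per cent of the stroke, from 0 (shut) to 100 (fully open). A call has 1 to 12 rows; each row shifts and turns the commanded pose from where the row before left it; what a row does not reach is not made up. A row lasts 1/10 s, in which the tool goes at most 50 mm and 8.59 degrees, less where a joint would pass 70% of its speed; a pose out of reach is approached as far as the arm can. A call is refused whole if a number of a shift passes 5 or a number of a turn 8.59, either way. A call with a gripper value outside its range is refused whole. The fingers move at their own pace and stop on an object; the grip force is fixed at half the most. Time passes only in rows, so rows that do not move let the fingers close. It gives the time, the measured TCP pose, the force, the opening and the grip force at its end, in the units of the state.
- r.sense(): the state, without advancing time (a new reading comes with each control period).
- viewer.read_camera(name): name is "side" or "top" or "wrist"; returns (picture, depth): 384x512x3 uint8, red, green, blue; 384x512 float32, m along the optical axis (not along the pixel's ray), 0 where there is no reading.
- viewer.camera_model(name): a dict with "fx", "fy", "cx", "cy" (pixels), "D" ([k1, k2, p1, p2, k3] as OpenCV has them; the pictures are not rectified), "world_from_camera" (4x4, takes a point from camera to world coordinates); the wrist camera has in their place "T_tool_cam" (4x4, takes a point from camera to tool coordinates, whose origin is the TCP and whose axes are the flange's). Camera axes: x right, y down, z forward; pixel columns grow to the right and rows downward; lengths in m; the calibration is good to about 2 mm. A picture is of the moment at which its call begins: read the wrist's pose just before it. camera_model takes no time and is no camera call.
- r.finish_job(): hands the job in; it is judged then, once.
Trained networks look in the newest picture that a camera, given by its name, has taken for a name from the list of things; names that differ only in an ending like _2 or _b are one class to them, and where a whole thing is asked for, a point or a joint stands for the part that bears it (a point fixed in the world has none). Each returns a list of dicts, best first, with "confidence" (0 to 1); they miss things now and then, are a little off and sometimes report something else, mostly with a low value. They report only what shows in the picture. A call takes as long as a camera call. They do not tell look-alikes from the thing itself.
- spotter.look_for(camera, query): "centre" ([x, y, z] in m, in world coordinates, good to about 4 mm: the middle of the surface that is visible of it).
- spotter.cut_out(camera, query): "mask" (384x512 bool, what is visible of it).
The state is a dict: "time": time; "joints": joint angles; "dq": joint speeds; "joint_efforts": joint torques, N m; "tcp_pos": TCP position; "tool_rot": TCP orientation; "wrist_force": force on the tool from outside, world axes, zero at the start; "torque": the same for the moment, N m; "gripper_width": finger opening in m; "finger_force": force on a finger pad.
Only numpy, scipy, OpenCV 4.12 (cv2) and the standard library are available. Lean on these libraries where they do the work, as an engineer would, in place of code of your own. Each camera call takes 0.05 s, during which the arm holds its last target. There are 200 camera calls.

## Task

Use the pull hook over the front rim of the blue tote to draw it right out from under the low shelf, then stand the hook on the table clear of the tote. Take the jar with the red cap, press its base down on the middle of the shaker's sprung pad until the pad is fully down and keep it down for a good second, then stand it upright in the tote again beside the white-capped jar. Do not put the white-capped jar on the shaker, and do not knock over or move the other things on the table.

Things in the scene. Friction and masses are not known exactly. Their poses are not given: they have to be found in the camera images.
- pull_hook: Pull hook, 189 mm long, 0.18 kg: black grip bar (75 long x 24 wide x 22 mm high) on a 10 mm steel rod along x, 45 mm above the lower edges of two upright steel end plates 50 wide x 4 thick x 51 mm high on which it stands: blade at x = +125 mm (goes over the rim), heel at x = -60 mm. Origin on the table under the grip's middle; x to the blade, z up. Starts standing between the shelf and the shaker, blade away from the robot
- hook_grip (a point): middle of the grip bar, 45 mm above the hook's origin (where to pinch it from above, across its 24 mm width)
- hook_blade (a point): middle of the blade's lower edge, at x = +125 mm, z = 0 in the hook's frame
- tote: Blue open tote, 110 deep (x) x 190 wide (y) x 40 mm high, walls and floor 4 mm, 0.25 kg, loose. Origin at the centre of its underside; front wall at x = -55 mm. Starts under the shelf, front rim 10 to 30 mm behind the shelf's front edge, holding two jars about 53 mm left and right of its centre; at least 25 mm free floor behind its front wall
- tote_lip (a point): top of the middle of the tote's front wall, 40 mm above its underside
- riser: Low shelf fixed on the table: plywood board 190 deep (x) x 270 mm wide (y), underside 150 and top 168 mm above the table, on two grey side panels (246 mm between them), open in front; an orange box 66 mm high stands on it. Origin on the table below the middle of the board's front edge; x points to the back, so x < 0 is in front of the shelf
- riser_front (a point): middle of the front edge, at the board's underside (150 mm above the table)
- red_jar: Sealed amber glass jar with red cap, 52 mm diameter, 100 mm high, about 0.22 kg. Origin at the centre of its underside, z along its axis. Straight-sided from about 5 to 65 mm height, with a paper band; the cap is 47 mm wide and takes the top 16 mm
- white_jar: The same jar with a white cap; stays in the tote
- shaker: Touch shaker fixed on the table: white housing 125 x 105 mm, 62 mm high, origin at the centre of its underside; a round sprung pad on its top
- pad_top (a point): centre of the top face of the sprung pad (64 mm diameter, black rubber with a red ring), 88 mm above the table when up; it moves with the pad
- shaker_pad (a joint): how far the pad is pressed straight down, in m: 0 up, 0.010 fully down against its stop. Spring: moves from 3 N on, fully down at 9 N; springs back when let go; a jar's weight alone does not press it fully down
- torch: grey pocket torch standing on its tail, 33 mm diameter, 106 mm high; bystander
- steel_cone: pale steel cone on a drum, 49 mm diameter, 76 mm high; bystander
- white_magnifier: white framed magnifier standing upright, 42 x 72 x 84 mm; bystander
Mind the look-alikes: they are no part of the job. What is shaped like the red_jar but purple is not meant.

How it is judged:
By the outcome, as a careful person would: the job done as asked, in the order asked, and still so for the second after the job is handed in, with the robot touching nothing.
It also fails if it takes over 72 s, if anything falls off the work surface, if the arm or the gripper's body presses on something with over 40 N, if the wrist force passes 120 N, or if a joint passes its speed limit or range.

## Working session

There is one attempt and no reset: what is moved stays moved. The work goes in short steps, Python scripts to look and compute and a tool call to move; the robot and the scene stay as the last step left them, time stands still between calls to the robot, and variables do not carry over. Pictures are saved under pics/ and viewed, at most 10 in all, crops included, and the job is handed in when it is done.

Besides the shell and the picture viewer there is one more tool, called after "Call:" as name(argument=value, ...) on one line, values as JSON. send_rows: Moves the arm, as the interface text tells. Its arguments: {"type":"object","properties":{"motion":{"type":"array","items":{"type":"array","items":{"type":"number"}}}},"required":["motion"]}

```bash
ls; mkdir -p pics
cat > h.py <<'E'
import numpy as np, cv2
from rig import r, viewer, spotter
def cloud(name, s=None):
    s=s or r.sense()
    img,d=viewer.read_camera(name); m=viewer.camera_model(name)
    K=np.array([[m['fx'],0,m['cx']],[0,m['fy'],m['cy']],[0,0,1.]])
    v,u=np.mgrid[:384,:512]
    n=cv2.undistortPoints(np.stack([u,v],-1).reshape(-1,1,2).astype(np.float64),K,np.array(m['D'],float)).reshape(384,512,2)
    P=np.dstack([n*d[...,None],d])
    if name=='wrist':
        from scipy.spatial.transform import Rotation as R
        W=np.eye(4);W[:3,:3]=R.from_quat(s['tool_rot']).as_matrix();W[:3,3]=s['tcp_pos'];W=W@np.array(m['T_tool_cam'])
    else: W=np.array(m['world_from_camera'])
    P=P@W[:3,:3].T+W[:3,3]; P[d==0]=np.nan
    return img,P
def save(n,img): cv2.imwrite('pics/'+n,cv2.cvtColor(img,cv2.COLOR_RGB2BGR))
E
python3 - <<'E'
from h import *
s=r.sense();print(s)
for c in ['side','top']:
    img,P=cloud(c);save(c+'0.png',img);np.save(c+'0.npy',P)
    for q in ['pull_hook','hook_grip','tote','riser','red_jar','white_jar','shaker','pad_top','torch','steel_cone','white_magnifier']:
        print(c,q,[(np.round(o['centre'],3).tolist(),round(o['confidence'],2)) for o in spotter.look_for(c,q)[:4]])
E
```

```text
pics
{'time': 0.0, 'joints': array([1.06242305e+00, 3.13993754e-01, 4.49624014e-02, 1.30362935e+00,
       2.81174993e-05, 1.43123013e+00]), 'dq': array([ 0.00117432, -0.0002739 , -0.00024094,  0.00034931,  0.00212155,
        0.00055169]), 'joint_efforts': array([ 8.54040508e-06, -4.80628324e+01,  2.98531848e+01,  1.95132243e-02,
       -3.89711513e-04, -1.29163112e-05]), 'tcp_pos': array([0.20701121, 0.53587428, 0.2304059 ]), 'tool_rot': array([ 1.83360148e-01,  9.83045364e-01, -8.79221226e-04, -3.10073522e-04]), 'wrist_force': array([-0.05586083, -0.18347874,  0.52313416]), 'torque': array([-0.0575616 ,  0.01900023,  0.04890904]), 'finger_force': 0.0, 'gripper_width': 0.08503628463571822}
side pull_hook [([0.436, -0.126, 0.046], 0.64)]
side hook_grip [([0.435, -0.13, 0.047], 0.79)]
side tote [([0.707, 0.128, 0.017], 0.73)]
side riser [([0.738, 0.161, 0.166], 0.87), ([0.704, 0.128, 0.017], 0.54)]
side red_jar [([0.759, 0.338, 0.062], 0.93), ([0.746, 0.181, 0.058], 0.55)]
side white_jar [([0.742, 0.084, 0.06], 0.68), ([0.705, 0.126, 0.019], 0.68)]
side shaker []
side pad_top []
side torch []
side steel_cone []
side white_magnifier [([0.638, 0.364, 0.049], 0.64)]
top pull_hook [([0.447, -0.134, 0.05], 0.74), ([0.707, 0.115, 0.024], 0.47)]
top hook_grip [([0.449, -0.136, 0.05], 0.61)]
top tote [([0.705, 0.118, 0.026], 0.5)]
top riser [([0.64, 0.357, 0.055], 0.72), ([0.754, 0.13, 0.171], 0.58)]
top red_jar [([0.766, 0.331, 0.086], 0.88), ([0.442, -0.133, 0.051], 0.51)]
top white_jar [([0.705, 0.113, 0.027], 0.72), ([0.45, -0.135, 0.048], 0.65)]
top shaker [([0.483, -0.281, 0.064], 0.74), ([0.364, -0.428, 0.058], 0.3)]
top pad_top [([0.502, -0.286, 0.088], 0.75)]
top torch [([0.647, -0.477, 0.093], 0.53)]
top steel_cone [([0.362, -0.426, 0.055], 0.77)]
top white_magnifier [([0.64, 0.356, 0.052], 0.76)]
```

View pics/side0.png

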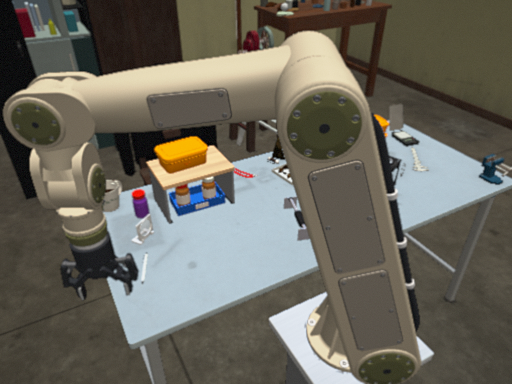

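View pics/top0.png

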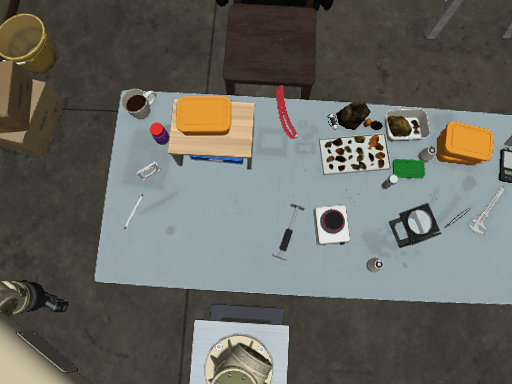

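Run:
```python
from h import *
img=cv2.cvtColor(cv2.imread('pics/side0.png'),cv2.COLOR_BGR2RGB)
save('crop1.png',cv2.resize(img[155:250,95:250],None,fx=5,fy=5,interpolation=cv2.INTER_CUBIC))
T=np.load('top0.npy');S=np.load('side0.npy')
def rect(P,u0,u1,v0,v1,z0,z1,label):
    Q=P[v0:v1,u0:u1].reshape(-1,3);Q=Q[(Q[:,2]>z0)&(Q[:,2]<z1)]
    b=cv2.minAreaRect((Q[:,:2]*1000).astype(np.float32));print(label,len(Q),np.round(b[0]),np.round(b[1]),round(b[2],1),np.round(cv2.boxPoints(b)).tolist(), 'medz',np.median(Q[:,2]).round(4))
rect(T,165,260,90,175,.155,.18,'board top')
rect(T,265,310,195,265,.02,.08,'hook')
rect(T,275,295,225,255,.04,.08,'grip')
rect(T,310,355,200,250,.05,.07,'shaker')
rect(T,310,355,200,250,.078,.095,'pad')
rect(T,180,250,150,170,.02,.06,'lip')
rect(S,165,230,180,215,.034,.046,'totelip side')
Q=S[180:215,165:230].reshape(-1,3)
for v,u in [(204,205),(206,200),(209,190),(211,180),(212,175),(200,222)]: print(u,v,S[v,u].round(3))
for q in ['tote','red_jar','white_jar']:
    pass
for v,u in [(186,182),(195,182),(182,208),(190,208),(196,140)]: print(u,v,S[v,u].round(3),img[v,u])
```

```text
board top 2729 [769. 136.] [193. 269.] 0.2 [[672.0, 270.0], [673.0, 1.0], [866.0, 2.0], [865.0, 271.0]] medz 0.1679
hook 311 [ 464. -139.] [ 49. 186.] 72.7 [[367.0, -135.0], [545.0, -191.0], [560.0, -143.0], [382.0, -88.0]] medz 0.052
grip 186 [ 430. -129.] [ 26. 112.] 70.2 [[373.0, -122.0], [479.0, -160.0], [487.0, -136.0], [382.0, -98.0]] medz 0.0545
shaker 797 [ 491. -284.] [128. 108.] 6.6 [[421.0, -238.0], [433.0, -345.0], [560.0, -330.0], [548.0, -224.0]] medz 0.062
pad 305 [ 501. -283.] [63. 64.] 47.8 [[457.0, -285.0], [504.0, -328.0], [546.0, -281.0], [499.0, -239.0]] medz 0.0873
lip 162 [701. 133.] [251.  29.] 87.4 [[681.0, 8.0], [710.0, 7.0], [721.0, 257.0], [692.0, 259.0]] medz 0.0344
totelip side 279 [756. 140.] [129. 264.] 4.2 [[682.0, 267.0], [702.0, 3.0], [830.0, 13.0], [811.0, 276.0]] medz 0.0387
205 204 [0.702 0.116 0.022]
200 206 [0.701 0.136 0.021]
190 209 [0.706 0.175 0.017]
180 211 [0.707 0.213 0.021]
175 212 [0.735 0.224 0.002]
222 200 [0.701 0.046 0.017]
182 186 [0.746 0.182 0.099] [132  22  14]
182 195 [0.745 0.187 0.061] [120  89  70]
208 182 [0.738 0.083 0.09 ] [135 109  87]
208 190 [0.732 0.088 0.059] [152 139 127]
140 196 [0.762 0.333 0.096] [164   9   4]
```

View pics/crop1.png

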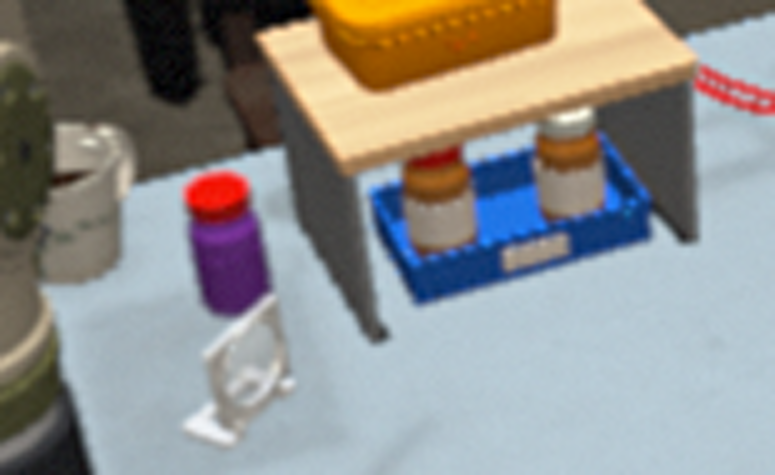

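Candidates for the red_jar: the purple jar with a red cap (side 140,196), the amber jar with a red cap in the tote at left (182,186), and the white-capped jar (208,182). By the description it is the amber one at (182,186), and the crop confirms this. The hook lies at (0.434, -0.130) with yaw about -17°, so I go there first.

Call:
send_rows(motion=[[1.2,-3,0,0,0,1.8,100],[1.6,-4.7,0,0,0,1.8,100],[1.6,-4.7,0,0,0,0,100],[1.6,-4.7,0,0,0,0,100],[1.6,-4.7,0,0,0,0,100],[1.6,-4.7,0,0,0,0,100],[1.6,-4.7,0,0,0,0,100],[1.6,-4.7,0,0,0,0,100],[1.6,-4.7,0,0,0,0,100],[1.6,-4.7,0,0,0,0,100],[1.6,-4.7,0,0,0,0,100],[1.2,-3,0,0,0,0,100]])

```text
time: 2.4
tcp_pos: [0.392, 0.0034, 0.2317]
tool_rot: [0.154, 0.988, -0.0, 0.001]
wrist_force: [0.5, 0.7, 0.4]
gripper_width: 0.0853
finger_force: 0.0
```

Call:
send_rows(motion=[[1.4,-4,0,0,0,0,70],[1,-3.5,0,0,0,0,70],[0.7,-2.5,0,0,0,0,70],[0,0,0,0,0,0,70],[0,0,0,0,0,0,70]])

```text
time: 2.9
tcp_pos: [0.4221, -0.0939, 0.2312]
tool_rot: [0.153, 0.988, 0.0, -0.0]
wrist_force: [-0.4, -0.5, 0.1]
gripper_width: 0.0596
finger_force: 0.0
```

```bash
cat >> h.py <<'E'
def st():
    from scipy.spatial.transform import Rotation as R
    s=r.sense();M=R.from_quat(s['tool_rot']).as_matrix()
    print('t',round(s['time'],2),'tcp',s['tcp_pos'].round(4),'yaw_y',np.degrees(np.arctan2(M[1,1],M[0,1])).round(1),'z',M[:,2].round(3),'F',s['wrist_force'].round(1),'w',round(s['gripper_width'],4),'ff',round(s['finger_force'],1),'q',s['joints'].round(2));return s
E
python3 - <<'E'
from h import *
s=st();img,P=cloud('wrist',s);save('w1.png',img);np.save('w1.npy',P)
for q in ['pull_hook','hook_grip']:
    print(q,[(np.round(o['centre'],3).tolist(),round(o['confidence'],2)) for o in spotter.look_for('wrist',q)[:3]])
    o=spotter.cut_out('wrist',q)
    if o:
        Q=P[o[0]['mask']];Q=Q[(Q[:,2]>.045)&(Q[:,2]<.07)]
        b=cv2.minAreaRect((Q[:,:2]*1000).astype(np.float32));print(len(Q),b,np.median(Q[:,2]))
E
```

```text
t 2.9 tcp [ 0.4221 -0.0939  0.2312] yaw_y 72.4 z [-0.001  0.001 -1.   ] F [-0.4 -0.5  0.1] w 0.0596 ff 0.0 q [-0.41  0.04 -0.29  1.24  0.   -0.1 ]
pull_hook [([0.446, -0.138, 0.052], 0.8)]
2011 ((461.7940673828125, -140.3809356689453), (49.292823791503906, 188.10414123535156), 72.72222137451172) 0.053326297367068176
hook_grip [([0.447, -0.134, 0.051], 0.84)]
2021 ((461.4554748535156, -141.10569763183594), (49.558895111083984, 188.20504760742188), 73.11127471923828) 0.0533284948729465
```

View pics/w1.png

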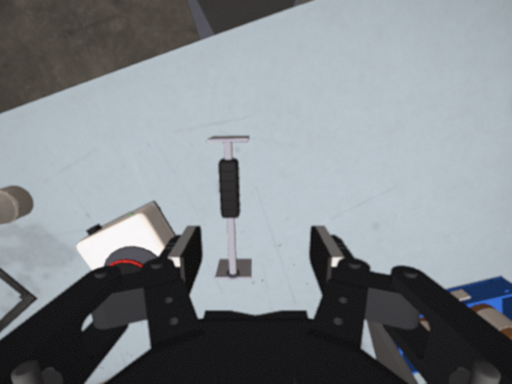

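The wrist view shows the hook with its grip at (229,188) and its blade at (234,268), which is farther from the robot. Next I grip it.

Call:
send_rows(motion=[[0.9,-3.7,0,0,0,0.5,70],[0,0,-3.6,0,0,0,70],[0,0,-4,0,0,0,70],[0,0,-4,0,0,0,70],[0,0,-4,0,0,0,70],[0,0,-3,0,0,0,70],[0,0,-2,0,0,0,70],[0,0,0,0,0,0,70],[0,0,0,0,0,0,0],[0,0,0,0,0,0,0],[0,0,0,0,0,0,0],[0,0,0,0,0,0,0]])

```text
time: 4.35
tcp_pos: [0.4327, -0.1311, 0.0269]
tool_rot: [0.148, 0.989, -0.0, 0.002]
wrist_force: [-0.6, 0.8, 7.0]
gripper_width: 0.0232
finger_force: 59.2
```

Run:
```python
from h import *
s=st()
```

```text
t 4.35 tcp [ 0.4327 -0.1311  0.0269] yaw_y 73.0 z [ 0.003 -0.001 -1.   ] F [-0.6  0.8  7. ] w 0.0232 ff 59.2 q [-0.47  0.25 -0.59  0.73  0.   -0.18]
```

Call:
send_rows(motion=[[0,0,3,0,0,0,0],[0,0,4,0,0,0,0],[0,2,2,0,0,2,0],[0.5,4,0,0,0,3,0],[0.5,4,0,0,0,3,0],[0.5,4,0,0,0,3,0],[0.5,4,0,0,0,2,0],[0.5,4,0,0,0,2,0],[0.5,4,0,0,0,0,0],[0,0,0,0,0,0,0]])

```text
time: 5.35
tcp_pos: [0.4618, 0.1334, 0.116]
tool_rot: [0.015, 1.0, 0.001, 0.001]
wrist_force: [-0.3, -0.5, -1.2]
gripper_width: 0.0231
finger_force: 59.8
```

Run:
```python
from h import *
s=st()
def blue(img,P,n):
    h=cv2.cvtColor(img,cv2.COLOR_RGB2HSV);m=(h[...,0]>105)&(h[...,0]<125)&(h[...,1]>150)&(P[...,0]>.6)&(P[...,0]<.9)&(P[...,1]>0)&(P[...,1]<.3)&(P[...,2]>-.01)
    Q=P[m];print(n,len(Q))
    F=Q[(Q[:,2]>.012)&(Q[:,2]<.034)&(Q[:,0]<.74)]
    k=[]
    for y in np.arange(.02,.26,.02):
        a=F[(F[:,1]>y)&(F[:,1]<y+.02)]
        if len(a)>3:k.append((round(y+.01,2),round(float(np.median(a[:,0])),4),len(a)))
    print(k); L=Q[(Q[:,2]>.03)&(Q[:,0]<.74)];print('y range',np.percentile(L[:,1],[0,2,98,100]).round(3))
    return m
img=cv2.cvtColor(cv2.imread('pics/side0.png'),cv2.COLOR_BGR2RGB);blue(img,np.load('side0.npy'),'side')
s=r.sense();img,P=cloud('wrist',s);save('w2.png',img);np.save('w2.npy',P);blue(img,P,'wrist')
img,P=cloud('side');save('s2.png',img);blue(img,P,'side2')
```

```text
t 5.35 tcp [0.4618 0.1334 0.116 ] yaw_y 88.3 z [ 0.002  0.002 -1.   ] F [-0.3 -0.5 -1.2] w 0.0231 ff 59.8 q [ 0.11  0.2  -0.4   0.97  0.    0.14]
side 621
[(np.float64(0.03), 0.7234, 8), (np.float64(0.05), 0.7011, 21), (np.float64(0.07), 0.7023, 23), (np.float64(0.09), 0.7023, 25), (np.float64(0.15), 0.7055, 5), (np.float64(0.17), 0.7052, 23), (np.float64(0.19), 0.7065, 24), (np.float64(0.21), 0.7066, 30), (np.float64(0.23), 0.7216, 13)]
y range [0.034 0.035 0.222 0.223]
wrist 0
[]Traceback (most recent call last):
  File "<stdin>", line 14, in <module>
  File "<stdin>", line 11, in blue
    return _quantile_unchecked(
        a, q, axis, out, overwrite_input, method, keepdims, weights)
    return _ureduce(a,
                    func=_quantile_ureduce_func,
    ...<5 lines>...
                    overwrite_input=overwrite_input,
                    method=method)
    r = func(a, **kwargs)
    result = _quantile(arr,
                       quantiles=q,
    ...<2 lines>...
                       out=out,
                       weights=wgt)
    slices_having_nans = np.isnan(arr[-1, ...])
                                  ~~~^^^^^^^^^
IndexError: index -1 is out of bounds for axis 0 with size 0
```

View pics/w2.png

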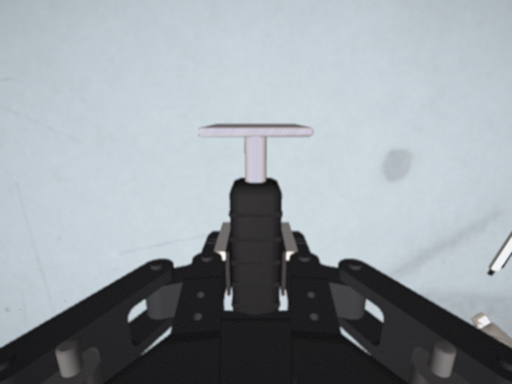

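Call:
send_rows(motion=[[2,0,-1.4,0,0,0,0],[3,-0.1,-1.3,0,0,0,0],[3,0,0,0,0,0,0],[2.5,0,0,0,0,0,0],[2,0,0,0,0,0,0],[1,0,0,0,0,0,0],[0,0,0,0,0,0,0],[0,0,0,0,0,0,0]])

```text
time: 6.2
tcp_pos: [0.5952, 0.1277, 0.0881]
tool_rot: [0.018, 1.0, -0.0, -0.001]
wrist_force: [0.6, 0.3, -1.2]
gripper_width: 0.0229
finger_force: 59.8
```

Run:
```python
from h import *
s=st()
img,P=cloud('side');save('s3.png',cv2.resize(img[140:260,110:290],None,fx=4,fy=4,interpolation=cv2.INTER_CUBIC))
```

```text
t 6.2 tcp [0.5952 0.1277 0.0881] yaw_y 87.9 z [-0.002 -0.    -1.   ] F [ 0.6  0.3 -1.2] w 0.0229 ff 59.8 q [ 0.08  0.45 -0.11  1.01  0.    0.12]
```

View pics/s3.png

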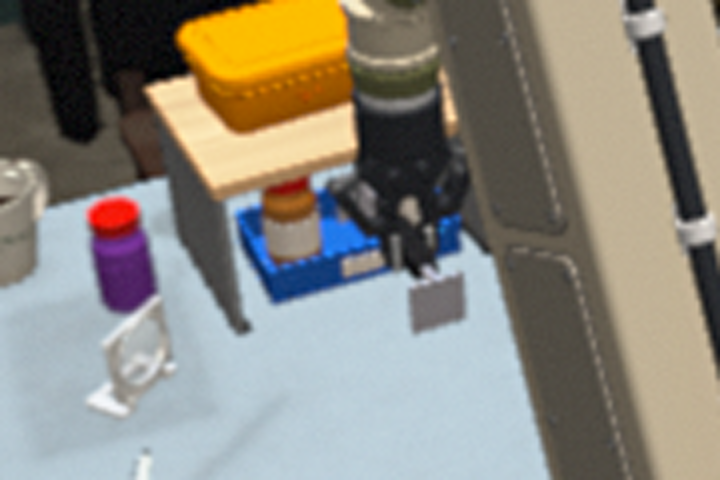

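The side view shows the tote and jars undisturbed, and the hook heel at (437,300) in the crop with the blade hidden behind the gripper. I lower the blade behind the rim.

Call:
send_rows(motion=[[0.2,0.4,-0.6,0,0,0,0],[0,0,-1.5,0,0,0,0],[0,0,-1.5,0,0,0,0],[0,0,-1,0,0,0,0],[0,0,-0.6,0,0,0,0],[0,0,0,0,0,0,0],[0,0,0,0,0,0,0]])

```text
time: 6.95
tcp_pos: [0.5985, 0.1325, 0.0366]
tool_rot: [0.018, 1.0, 0.0, 0.0]
wrist_force: [-0.3, 0.1, -1.1]
gripper_width: 0.0231
finger_force: 59.8
```

Call:
send_rows(motion=[[-0.5,0,0,0,0,0,0],[-0.6,0,0,0,0,0,0],[-0.8,0,0,0,0,0,0],[-0.8,0,0,0,0,0,0],[-0.8,0,0,0,0,0,0]])

```text
time: 7.45
tcp_pos: [0.5634, 0.1324, 0.0368]
tool_rot: [0.018, 1.0, 0.0, 0.001]
wrist_force: [4.3, -0.5, -2.9]
gripper_width: 0.0236
finger_force: 59.6
```

```bash
cat >> h.py <<'E'
def blue(name,s=None,x0=.4):
    img,P=cloud(name,s)
    h=cv2.cvtColor(img,cv2.COLOR_RGB2HSV);m=(h[...,0]>105)&(h[...,0]<125)&(h[...,1]>150)&(P[...,0]>x0)&(P[...,0]<.9)&(P[...,1]>0)&(P[...,1]<.3)&(P[...,2]>-.01)
    Q=P[m];k=[]
    F=Q[(Q[:,2]>.012)&(Q[:,2]<.034)]
    for y in np.arange(.02,.26,.02):
        a=F[(F[:,1]>y)&(F[:,1]<y+.02)]
        if len(a)>3:k.append((round(float(y)+.01,2),round(float(np.percentile(a[:,0],20)),4),len(a)))
    print(name,k)
    L=Q[Q[:,2]>.034]
    if len(L)>10:print('rim',cv2.minAreaRect((L[:,:2]*1000).astype(np.float32)),len(L))
    return img,P
E
python3 - <<'E'
from h import *
s=st();blue('side')
E
```

```text
t 7.45 tcp [0.5634 0.1324 0.0368] yaw_y 88.0 z [ 0.002  0.    -1.   ] F [ 4.3 -0.5 -2.9] w 0.0236 ff 59.6 q [ 0.09  0.45 -0.26  0.86  0.    0.13]
side [(0.05, 0.6774, 5), (0.09, 0.7824, 7), (0.11, 0.786, 23), (0.13, 0.7852, 20), (0.15, 0.6821, 5), (0.17, 0.682, 25), (0.19, 0.6832, 33), (0.21, 0.6829, 37), (0.23, 0.6934, 27)]
rim ((670.5772094726562, 159.3867645263672), (244.4507598876953, 129.59335327148438), 0.9494768977165222) 94
```

Call:
send_rows(motion=[[-0.8,0,0,0,0,0,0],[-1,0,0,0,0,0,0],[-1.1,0,0,0,0,0,0],[-1.1,0,0,0,0,0,0],[-1.1,0,0,0,0,0,0],[-1.1,0,0,0,0,0,0],[-1.1,0,0,0,0,0,0],[-1.1,0,0,0,0,0,0],[-1.1,0,0,0,0,0,0],[-1.1,0,0,0,0,0,0],[-1.1,0,0,0,0,0,0],[-1.1,0,0,0,0,0,0]])

```text
time: 8.7
tcp_pos: [0.4346, 0.1324, 0.0364]
tool_rot: [0.018, 1.0, 0.0, 0.0]
wrist_force: [5.2, 0.7, -0.3]
gripper_width: 0.0231
finger_force: 59.9
```

Call:
send_rows(motion=[[-1,0,0,0,0,0,0],[-0.8,0,0,0,0,0,0],[-0.6,0,0,0,0,0,0],[-0.4,0,0,0,0,0,0],[-0.2,0,0,0,0,0,0],[0,0,0,0,0,0,0],[0.5,0,0,0,0,0,0],[0,0,0,0,0,0,0]])

```text
time: 9.5
tcp_pos: [0.409, 0.1322, 0.0356]
tool_rot: [0.018, 1.0, -0.0, -0.002]
wrist_force: [0.2, -0.8, -1.6]
gripper_width: 0.0233
finger_force: 59.9
```

Run:
```python
from h import *
s=st();img,P=blue('side');img,P=blue('top');
save('t4.png',cv2.resize(img[80:280,90:400],None,fx=2.5,fy=2.5,interpolation=cv2.INTER_CUBIC)); np.save('t4.npy',P)
```

```text
t 9.5 tcp [0.409  0.1322 0.0356] yaw_y 88.0 z [-0.004 -0.    -1.   ] F [ 0.2 -0.8 -1.6] w 0.0233 ff 59.9 q [ 0.13  0.21 -0.62  0.75  0.    0.16]
side [(0.09, 0.6289, 19), (0.11, 0.6283, 25), (0.13, 0.6283, 16), (0.17, 0.5234, 30), (0.19, 0.5249, 32), (0.21, 0.525, 46), (0.23, 0.5332, 37)]
rim ((577.7343139648438, 154.75711059570312), (135.48582458496094, 113.85736083984375), 88.6349868774414) 96
top [(0.03, 0.5469, 16), (0.05, 0.6254, 10), (0.07, 0.521, 13), (0.09, 0.6275, 5), (0.11, 0.5499, 14), (0.13, 0.6043, 8), (0.15, 0.5314, 11), (0.17, 0.6305, 4), (0.19, 0.5628, 4), (0.21, 0.5529, 21)]
rim ((577.8038330078125, 126.8206787109375), (187.63572692871094, 111.06453704833984), 87.80686950683594) 176
```

View pics/t4.png

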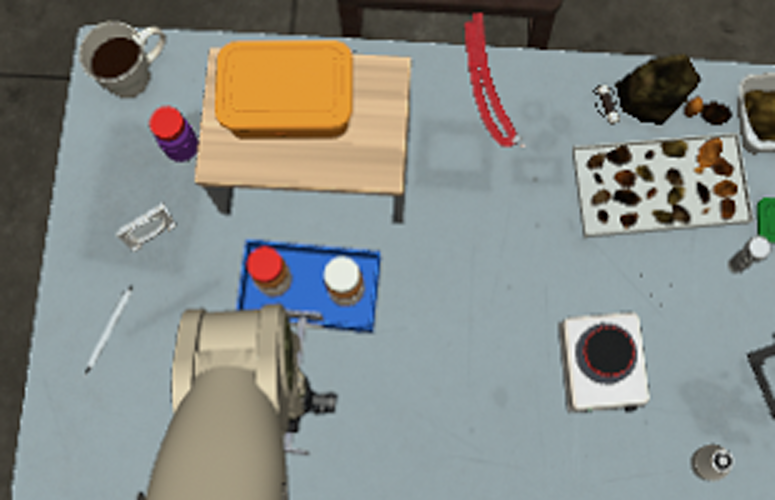

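The tote is fully out, with the jars standing inside at crop (268,265) red and (342,275) white. I take the hook away and stand it on the table.

Call:
send_rows(motion=[[0,0,1.5,0,0,0,0],[0,0,2.5,0,0,0,0],[0,0,2.5,0,0,0,0],[0,-1,0.5,0,0,0,0],[0,-3.5,0,0,0,0,0],[0,-4,0,0,0,0,0],[0,-4,0,0,0,0,0],[0,-4,0,0,0,0,0],[0.6,-4,0,0,0,0,0],[0.6,-2.5,0,0,0,0,0],[0,0,0,0,0,0,0],[0,0,0,0,0,0,0]])

```text
time: 10.8
tcp_pos: [0.4209, -0.0979, 0.1051]
tool_rot: [0.019, 1.0, 0.001, -0.001]
wrist_force: [0.9, 0.3, -2.3]
gripper_width: 0.0232
finger_force: 59.9
```

Call:
send_rows(motion=[[0,0,-2,0,0,0,0],[0,0,-2,0,0,0,0],[0,0,-2,0,0,0,0],[0,0,-1,0,0,0,0],[0,0,-0.6,0,0,0,0],[0,0,0,0,0,0,0],[0,0,0,0,0,0,0]])

```text
time: 11.5
tcp_pos: [0.4227, -0.0975, 0.0308]
tool_rot: [0.017, 1.0, -0.0, 0.0]
wrist_force: [-0.1, -0.7, -1.8]
gripper_width: 0.023
finger_force: 60.0
```

Call:
send_rows(motion=[[0,0,-0.2,0,0,0,0],[0,0,-0.2,0,0,0,0],[0,0,0,0,0,0,0]])

```text
time: 11.8
tcp_pos: [0.423, -0.0979, 0.027]
tool_rot: [0.018, 1.0, -0.0, 0.001]
wrist_force: [-0.4, 0.6, 3.1]
gripper_width: 0.023
finger_force: 60.4
```

Call:
send_rows(motion=[[0,0,0,0,0,0,60],[0,0,0,0,0,0,60],[0,0,0,0,0,0,60],[0,0,2,0,0,0,60],[0,0,4,0,0,0,60],[0,0,4.5,0,0,0,100],[0,0,4.5,0,0,0,100],[0,0,4.5,0,0,0,100],[0,3,2,0,0,0,100],[0,4,0,0,0,0,100],[0,4,0,0,0,0,100],[0,4,0,0,0,0,100]])

```text
time: 13.0
tcp_pos: [0.4223, 0.0536, 0.2417]
tool_rot: [0.018, 1.0, 0.0, 0.001]
wrist_force: [-0.0, -0.4, 0.9]
gripper_width: 0.0853
finger_force: 0.0
```

Call:
send_rows(motion=[[3,4,0,0,0,0,100],[3,4,0,0,0,0,100],[3,3,0,0,0,0,100],[3,2,0,0,0,0,100],[2,1,0,0,0,0,100],[0,0,0,0,0,0,100],[0,0,0,0,0,0,100]])

```text
time: 13.7
tcp_pos: [0.5618, 0.1923, 0.2405]
tool_rot: [0.018, 1.0, -0.0, -0.001]
wrist_force: [-0.6, -0.7, -0.3]
gripper_width: 0.0855
finger_force: 0.0
```

Run:
```python
from h import *
s=st();img,P=blue('wrist',s);save('w5.png',img);np.save('w5.npy',P)
h=cv2.cvtColor(img,cv2.COLOR_RGB2HSV)
for z0,z1 in [(.095,.115)]:
    m=(P[...,2]>z0)&(P[...,2]<z1)&(P[...,0]>.5)&(P[...,0]<.66)&(P[...,1]>0)&(P[...,1]<.28)
    n,l,stt,c=cv2.connectedComponentsWithStats(m.astype(np.uint8))
    for i in range(1,n):
        if stt[i,4]>60:
            Q=P[l==i];print(stt[i,4],c[i].round(),cv2.minEnclosingCircle((Q[:,:2]*1000).astype(np.float32)),Q.mean(0).round(4),np.median(img[l==i],0))
for q in ['red_jar','white_jar']:
    print(q,[(np.round(o['centre'],3).tolist(),round(o['confidence'],2)) for o in spotter.look_for('wrist',q)[:3]])
```

```text
t 13.7 tcp [0.5618 0.1923 0.2405] yaw_y 88.0 z [-0.002 -0.    -1.   ] F [-0.6 -0.7 -0.3] w 0.0855 ff 0.0 q [ 0.19  0.35  0.12  1.34 -0.    0.23]
wrist [(0.03, 0.5344, 225), (0.05, 0.5192, 23), (0.07, 0.6256, 78), (0.09, 0.6263, 90), (0.11, 0.6272, 78), (0.13, 0.628, 77), (0.15, 0.6285, 22), (0.21, 0.5508, 152)]
rim ((575.2886352539062, 126.43150329589844), (187.20440673828125, 109.47019958496094), 88.10478973388672) 993
1452 [150. 199.] ((578.5874633789062, 75.1614990234375), 23.447120666503906) [0.5774 0.0765 0.1032] [251. 251. 247.]
1389 [245. 203.] ((586.251708984375, 178.78782653808594), 23.154752731323242) [0.5851 0.1789 0.1033] [247.  75.  70.]
red_jar [([0.578, 0.184, 0.105], 0.91), ([0.763, 0.314, 0.024], 0.63), ([0.684, 0.196, 0.16], 0.56)]
white_jar [([0.576, 0.084, 0.102], 0.67)]
```

View pics/w5.png

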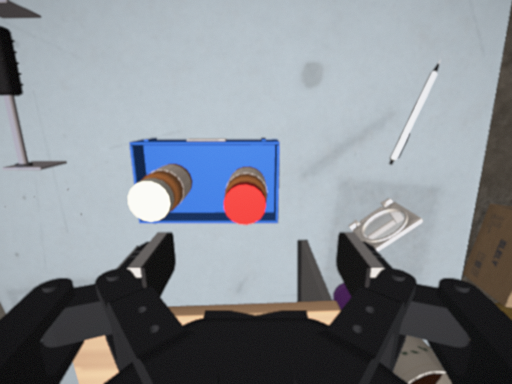

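The wrist view shows the red cap at (245,203) and the white cap at (150,200) in the tote, and the hook standing at left (10,80). I grasp the red jar now.

Call:
send_rows(motion=[[2.4,-1.3,-1,0,0,0,88],[0,0,-3,0,0,0,88],[0,0,-4,0,0,0,88],[0,0,-3,0,0,0,88],[0,0,-2,0,0,0,88],[0,0,0,0,0,0,88],[0,0,0,0,0,0,88]])

```text
time: 14.55
tcp_pos: [0.586, 0.1789, 0.1122]
tool_rot: [0.018, 1.0, 0.0, 0.0]
wrist_force: [0.9, -0.2, 0.5]
gripper_width: 0.0751
finger_force: 0.0
```

Run:
```python
from h import *
s=st()
```

```text
t 14.55 tcp [0.586  0.1789 0.1122] yaw_y 87.9 z [ 0.  0. -1.] F [ 0.9 -0.2  0.5] w 0.0751 ff 0.0 q [ 0.17  0.44 -0.06  1.07  0.    0.2 ]
```

Call:
send_rows(motion=[[0,0,-2,0,0,0,88],[0,0,-2,0,0,0,88],[0,0,-1.5,0,0,0,88],[0,0,-1,0,0,0,88],[0,0,-0.6,0,0,0,88],[0,0,0,0,0,0,88]])

```text
time: 15.15
tcp_pos: [0.5865, 0.1793, 0.0407]
tool_rot: [0.018, 1.0, 0.0, 0.0]
wrist_force: [-0.4, -1.0, 0.5]
gripper_width: 0.0751
finger_force: 0.0
```

Call:
send_rows(motion=[[0,0,0,0,0,0,75],[0,0,0,0,0,0,65],[0,0,0,0,0,0,50],[0,0,0,0,0,0,50],[0,0,0,0,0,0,50],[0,0,0,0,0,0,50]])

```text
time: 15.75
tcp_pos: [0.5874, 0.1794, 0.0419]
tool_rot: [0.018, 1.0, 0.0, 0.001]
wrist_force: [-1.0, -1.1, 5.4]
gripper_width: 0.0502
finger_force: 60.9
```

Call:
send_rows(motion=[[0,0,1,0,0,0,45],[0,0,2,0,0,0,45],[0,0,3,0,0,0,45],[0,0,4,0,0,0,45],[0,0,3,0,0,0,45],[0,0,1,0,0,0,45],[0,0,0,0,0,0,45]])

```text
time: 16.45
tcp_pos: [0.5873, 0.1796, 0.182]
tool_rot: [0.018, 1.0, 0.0, 0.002]
wrist_force: [0.4, 0.0, -2.2]
gripper_width: 0.0503
finger_force: 60.4
```

Call:
send_rows(motion=[[-0.5,-2,0,0,0,0,45],[-0.6,-3,0,0,0,0,45],[-0.7,-4,0,0,0,0,45],[-0.7,-4.5,0,0,0,0,45],[-0.8,-4.5,0,0,0,0,45],[-0.8,-4.5,0,0,0,0,45],[-0.8,-4.5,0,0,0,0,45],[-0.8,-4.5,0,0,0,0,45],[-0.8,-4.5,0,0,0,0,45],[-0.8,-4,0,0,0,0,45],[-0.8,-3,0,0,0,0,45],[-0.3,-2,0,0,0,0,45]])

```text
time: 17.65
tcp_pos: [0.5002, -0.2722, 0.1775]
tool_rot: [0.019, 1.0, 0.001, -0.002]
wrist_force: [0.9, 0.5, -2.0]
gripper_width: 0.0506
finger_force: 60.4
```

Run:
```python
from h import *
s=st();img,P=cloud('top');np.save('t6.npy',P)
img2,S=cloud('side')
save('tw6.png',np.hstack([cv2.resize(img[80:280,120:380],(520,400)),]))
imgw,W=cloud('wrist',r.sense());save('w6.png',imgw)
for q in ['pad_top','shaker','pull_hook','white_jar','red_jar']: print(q,[(np.round(o['centre'],3).tolist(),round(o['confidence'],2)) for o in spotter.look_for('wrist',q)[:2]],[(np.round(o['centre'],3).tolist(),round(o['confidence'],2)) for o in spotter.look_for('top',q)[:2]])
```

```text
t 17.65 tcp [ 0.5002 -0.2722  0.1775] yaw_y 87.8 z [-0.004  0.002 -1.   ] F [ 0.9  0.5 -2. ] w 0.0506 ff 60.4 q [-0.64  0.33 -0.07  1.18 -0.   -0.6 ]
pad_top [([0.485, -0.287, 0.092], 0.85)] []
shaker [([0.466, -0.289, 0.06], 0.89)] []
pull_hook [([0.43, -0.105, 0.049], 0.96), ([0.488, -0.289, 0.093], 0.31)] [([0.444, -0.096, 0.054], 0.75)]
white_jar [([0.682, 0.003, 0.035], 0.66)] [([0.568, 0.075, 0.103], 0.81)]
red_jar [([0.484, -0.272, 0.236], 0.98)] [([0.771, 0.329, 0.087], 0.7)]
```

View pics/w6.png

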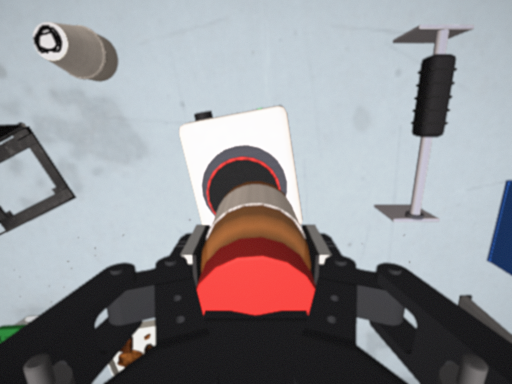

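The jar is held over the shaker; the pad ring shows at (243,185), partly hidden by the jar. I fit the pad's centre from it.

Run:
```python
from h import *
from scipy.optimize import least_squares
def fit(P,n):
    m=(abs(P[...,2]-.0885)<.005)&(abs(P[...,0]-.5)<.045)&(abs(P[...,1]+.284)<.045)
    Q=P[m];out=[]
    for y in np.arange(-.312,-.255,.004):
        a=Q[abs(Q[:,1]-y)<.002]
        if len(a)>2: out.append([a[:,0].min(),y])
    for x in np.arange(.475,.49,.004):
        a=Q[abs(Q[:,0]-x)<.002]
        if len(a)>2: out+= [[x,a[:,1].min()],[x,a[:,1].max()]]
    out=np.array(out);f=least_squares(lambda c:np.hypot(*(out-c).T)-.032,[.5,-.284],loss='soft_l1',f_scale=.001)
    print(n,len(Q),f.x.round(4),np.abs(f.fun).mean().round(4),np.median(Q[:,2]).round(4))
s=st();_,W=cloud('wrist',s);fit(W,'wrist');fit(np.load('top0.npy'),'top0');fit(np.load('w1.npy'),'w1')
```

```text
t 18.3 tcp [ 0.5026 -0.2701  0.1805] yaw_y 88.0 z [ 0. -0. -1.] F [-0.3  0.6 -2.1] w 0.05 ff 60.4 q [-0.63  0.32 -0.07  1.18  0.   -0.6 ]
wrist 2072 [ 0.4979 -0.2841] 0.0006 0.0875
top0 279 [ 0.5022 -0.282 ] 0.0011 0.0875
w1 273 [ 0.4992 -0.2823] 0.0032 0.0872
```

Call:
send_rows(motion=[[-0.3,-1.3,0,0,0,0,45],[0,0,-1,0,0,0,45],[0,0,-2,0,0,0,45],[0,0,-1.5,0,0,0,45],[0,0,-0.5,0,0,0,45],[0,0,0,0,0,0,45]])

```text
time: 18.95
tcp_pos: [0.4985, -0.2834, 0.129]
tool_rot: [0.018, 1.0, 0.001, -0.001]
wrist_force: [-0.7, 0.6, -1.1]
gripper_width: 0.0501
finger_force: 60.3
```

Call:
send_rows(motion=[[0,0,-0.3,0,0,0,45],[0,0,-0.3,0,0,0,45],[0,0,-0.3,0,0,0,45],[0,0,-0.2,0,0,0,45],[0,0,0,0,0,0,45]])

```text
time: 19.45
tcp_pos: [0.4999, -0.2842, 0.1201]
tool_rot: [0.018, 1.0, -0.001, 0.001]
wrist_force: [-1.3, -0.6, 4.6]
gripper_width: 0.0503
finger_force: 60.9
```

Call:
send_rows(motion=[[0,0,-0.2,0,0,0,45],[0,0,-0.2,0,0,0,45],[0,0,-0.1,0,0,0,45],[0,0,0,0,0,0,45]])

```text
time: 19.85
tcp_pos: [0.5, -0.2842, 0.1159]
tool_rot: [0.018, 1.0, -0.001, 0.001]
wrist_force: [-1.5, -0.2, 10.5]
gripper_width: 0.0504
finger_force: 61.5
```

Call:
send_rows(motion=[[0,0,-0.15,0,0,0,45],[0,0,-0.15,0,0,0,45],[0,0,0,0,0,0,45]])

```text
time: 20.15
tcp_pos: [0.5003, -0.2842, 0.1157]
tool_rot: [0.018, 1.0, -0.001, 0.002]
wrist_force: [-5.5, 3.2, 27.4]
gripper_width: 0.0504
finger_force: 63.0
```

Against the stop: the force rises steeply and z no longer changes. I hold for about 2 s.

Call:
send_rows(motion=[[0,0,0,0,0,0,45],[0,0,0,0,0,0,45],[0,0,0,0,0,0,45],[0,0,0,0,0,0,45],[0,0,0,0,0,0,45],[0,0,0,0,0,0,45],[0,0,0,0,0,0,45],[0,0,0,0,0,0,45],[0,0,0,0,0,0,45],[0,0,0,0,0,0,45],[0,0,0,0,0,0,45],[0,0,0,0,0,0,45]])

```text
time: 21.35
tcp_pos: [0.5003, -0.2842, 0.1157]
tool_rot: [0.018, 1.0, -0.001, 0.002]
wrist_force: [-5.0, 3.6, 25.9]
gripper_width: 0.0505
finger_force: 63.0
```

Call:
send_rows(motion=[[0,0,0,0,0,0,45],[0,0,0,0,0,0,45],[0,0,0,0,0,0,45],[0,0,0,0,0,0,45],[0,0,0,0,0,0,45],[0,0,0.5,0,0,0,45],[0,0,0.8,0,0,0,45],[0,0,2,0,0,0,45],[0,0,3,0,0,0,45],[0,0,0.5,0,0,0,45],[0,0,0,0,0,0,45],[0,0,0,0,0,0,45]])

```text
time: 22.55
tcp_pos: [0.4986, -0.283, 0.1777]
tool_rot: [0.018, 1.0, 0.001, -0.001]
wrist_force: [0.1, -0.6, -2.0]
gripper_width: 0.0502
finger_force: 60.4
```

Run:
```python
from h import *
s=st();blue('top')
```

```text
t 22.55 tcp [ 0.4986 -0.283   0.1777] yaw_y 88.0 z [-0.002  0.002 -1.   ] F [ 0.1 -0.6 -2. ] w 0.0502 ff 60.4 q [-0.66  0.33 -0.06  1.18  0.   -0.62]
top [(0.03, 0.5419, 15), (0.05, 0.5243, 12), (0.07, 0.5209, 13), (0.09, 0.6269, 8), (0.11, 0.6283, 8), (0.13, 0.628, 7), (0.15, 0.6294, 9), (0.17, 0.588, 9), (0.19, 0.6091, 10), (0.21, 0.5452, 40)]
rim ((577.3764038085938, 127.04226684570312), (187.43629455566406, 111.87080383300781), 87.70780181884766) 205
```

Call:
send_rows(motion=[[0.3,2,0.3,0,0,0,45],[0.8,3,0,0,0,0,45],[0.8,4,0,0,0,0,45],[0.8,4.5,0,0,0,0,45],[0.8,4.5,0,0,0,0,45],[0.8,4.5,0,0,0,0,45],[0.8,4.5,0,0,0,0,45],[0.7,4.5,0,0,0,0,45],[0.7,4.5,0,0,0,0,45],[0.7,4,0,0,0,0,45],[0.7,3,0,0,0,0,45],[0.5,2,0,0,0,0,45]])

```text
time: 23.8
tcp_pos: [0.5824, 0.1688, 0.1804]
tool_rot: [0.017, 1.0, 0.0, -0.001]
wrist_force: [-0.6, 0.6, -2.4]
gripper_width: 0.0501
finger_force: 60.5
```

Call:
send_rows(motion=[[0.2,1,0,0,0,0,45],[0,0,0,0,0,0,45],[0,0,0,0,0,0,45],[0,0,0,0,0,0,45]])

```text
time: 24.2
tcp_pos: [0.585, 0.1751, 0.182]
tool_rot: [0.018, 1.0, -0.0, -0.0]
wrist_force: [0.1, -0.5, -1.6]
gripper_width: 0.0502
finger_force: 60.5
```

Call:
send_rows(motion=[[0,0.3,-1,0,0,0,45],[0,0,-2.5,0,0,0,45],[0,0,-3,0,0,0,45],[0,0,-3,0,0,0,45],[0,0,-2,0,0,0,45],[0,0,-1.2,0,0,0,45],[0,0,-0.8,0,0,0,45],[0,0,0,0,0,0,45],[0,0,0,0,0,0,45]])

```text
time: 25.1
tcp_pos: [0.586, 0.1794, 0.0482]
tool_rot: [0.018, 1.0, 0.0, 0.001]
wrist_force: [-0.6, 0.5, -1.2]
gripper_width: 0.0504
finger_force: 60.5
```

Call:
send_rows(motion=[[0,0,-0.2,0,0,0,45],[0,0,-0.1,0,0,0,45],[0,0,0,0,0,0,45]])

```text
time: 25.4
tcp_pos: [0.5856, 0.1795, 0.0448]
tool_rot: [0.018, 1.0, 0.0, 0.0]
wrist_force: [0.1, 0.0, -2.2]
gripper_width: 0.0503
finger_force: 60.5
```

Call:
send_rows(motion=[[0,0,-0.2,0,0,0,45],[0,0,-0.1,0,0,0,45],[0,0,0,0,0,0,45]])

```text
time: 25.7
tcp_pos: [0.5855, 0.1794, 0.0419]
tool_rot: [0.018, 1.0, 0.0, 0.0]
wrist_force: [-2.2, -0.5, 2.9]
gripper_width: 0.0504
finger_force: 61.0
```

Call:
send_rows(motion=[[0,0,0,0,0,0,65],[0,0,0,0,0,0,72],[0,0,0,0,0,0,85],[0,0,0,0,0,0,88],[0,0,0,0,0,0,88],[0,0,1,0,0,0,88],[0,0,3,0,0,0,88],[0,0,4,0,0,0,88],[0,0,4,0,0,0,88],[0,0,4,0,0,0,88],[0,0,3,0,0,0,88],[0,0,0,0,0,0,88]])

```text
time: 26.9
tcp_pos: [0.5878, 0.1798, 0.2378]
tool_rot: [0.018, 1.0, 0.001, 0.005]
wrist_force: [0.0, -0.5, 0.1]
gripper_width: 0.0749
finger_force: 0.0
```

Call:
send_rows(motion=[[-3,0,0,0,0,0,88],[-4,0,0,0,0,0,88],[-3,0,0,0,0,0,88],[0,0,0,0,0,0,88],[0,0,0,0,0,0,88]])

```text
time: 27.4
tcp_pos: [0.485, 0.1795, 0.2316]
tool_rot: [0.017, 1.0, 0.0, 0.0]
wrist_force: [0.3, -0.9, 0.6]
gripper_width: 0.0753
finger_force: 0.0
```

Run:
```python
from h import *
s=st();img,P=blue('top')
img2,S=cloud('side')
a=cv2.resize(img[80:280,100:400],(600,400),interpolation=cv2.INTER_CUBIC); b=cv2.resize(img2[140:260,110:290],(300,200),interpolation=cv2.INTER_CUBIC)
out=np.zeros((600,600,3),np.uint8);out[:400]=a;out[400:,:300]=b;save('end.png',out)
```

```text
t 27.4 tcp [0.485  0.1795 0.2316] yaw_y 88.0 z [ 0.001  0.    -1.   ] F [ 0.3 -0.9  0.6] w 0.0753 ff 0.0 q [ 0.2   0.2  -0.1   1.27  0.    0.23]
top [(0.03, 0.542, 12), (0.05, 0.6252, 12), (0.07, 0.5212, 13), (0.09, 0.5647, 8), (0.11, 0.6286, 10), (0.13, 0.6283, 9), (0.15, 0.6292, 10), (0.17, 0.6302, 7), (0.19, 0.6024, 4), (0.21, 0.5962, 7)]
rim ((557.944580078125, 127.46220397949219), (187.18301391601562, 151.49969482421875), 87.71047973632812) 168
```

View pics/end.png

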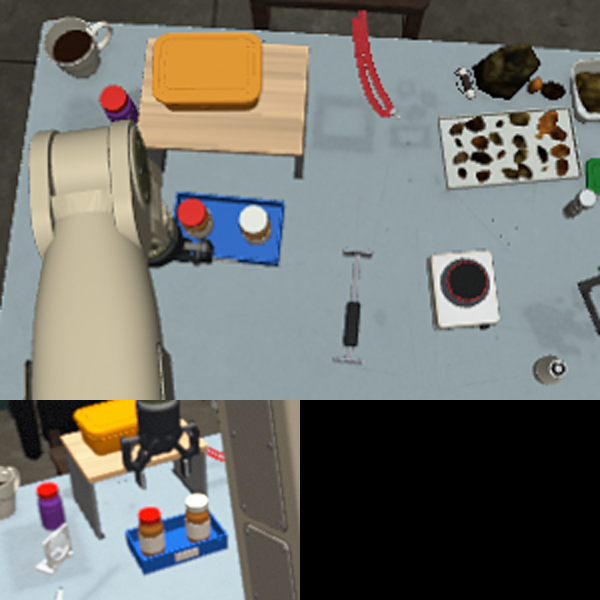

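The red jar (193,213) and the white jar (255,223) stand upright in the tote. The hook stands clear at (352,310), the pad is up again, and the bystanders are in place. I hand in the job.

```bash
python3 -c "
from rig import r
print(r.finish_job())"
```

```text
the job is handed in; nothing more can be done
None
```

I've handed in the job: the tote is fully out from under the shelf, the hook stands clear of it, the red-capped jar held the pad against its stop for about 2 s, and that jar is back upright in the tote beside the white-capped one, after about 27 s of the 72 s allowed.

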